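Load the coin tray into the lamp bay and latch the keeper bar

TASK

Push the wooden coin tray along the rollers, under the lamp head, until it is fully home against the end stop. Then swing the keeper bar shut behind it until it snaps past the sprung ball of its catch, and leave the tray home and the bar latched. Keep the tray on its rollers, and leave the other things lying around undisturbed.

Things in the scene. Friction and masses are not known exactly. Their poses are not given: they have to be found in the camera images.
- station: aluminium roller bed fixed on a grey mat, at a new place and yaw each time. Origin: on the table top (z = 0), mid lane, below the lamp head's entry face. x runs along the lane in the pushing direction (roughly the robot's left to right), y across it, away from the robot, z up; positions below are in mm in this frame. Side rails 40 high at y = +-60 to +-68, x = -165 to 130, keep the tray in line.
- rollers (a point): top of the first of eleven free-turning steel rollers (x = -150, z = 28): 18 thick, 26 apart, the last at x = 110. They drag on the tray with about 1 N
- stop (a point): inner face of the end stop plate across the closed end of the lane, x = 125, mid lane; plate 136 wide, 52 high, rigid
- lamp_edge (a point): middle of the lower entry-side edge of the white lamp head (x = 0, z = 80). The head crosses the lane on two 18 mm posts at y = +-79: x = 0 to 30, y = -90 to 90, z = 80 to 180; open above beyond it. An upright gripper strikes it before the tray is home; one leaning back, fingers pointing down and along +x, 30 to 45 degrees from vertical, clears it
- tray: flat closed wooden coin tray, 120 long (its x, along the lane) x 110 wide x 36 high, flat faces, coins fixed in wells on top; 0.35 to 0.7 kg. Origin: centre of its underside. Lies on the rollers with 5 mm play to each rail, 70 to 140 mm short of home. Home against the stop: origin at x = 65, rear face at x = 5 (stands 5 mm under the lamp head), top at z = 64
- keeper (a joint): angle (rad) of the keeper bar about its vertical hinge. 0 = shut, square across the lane behind the tray, rigid stop; grows as the end swings back towards -x and then outwards to +y (1.57 = along the lane, end towards -x; limit 2.1). Starts at 1.55 to 2.0, stays where left (friction 0.03 N m)
- bar_hinge (a point): on the hinge axis at the keeper bar's mid height: x = -8, y = 72, z = 50 (the side away from the robot)
- bar_end (a point): free end of the keeper bar, mid thickness and height, 150 mm from bar_hinge, moves with it. Flat aluminium bar on edge, 10 thick, z = 42 to 58, reaching 155 from the hinge; it clears the rails. Shut, its faces are at x = -13 and x = -3, 8 mm clear of a home tray; push it shut on the face that is then at x = -13 (the outer one when open)
- catch_ball (a point): centre (x = -17, y = -86, z = 50) of a sprung steel ball, 14 across, on a dark block (x = -32 to -2, y = -99 to -115, 60 high) on the robot side of the lane. The bar's rounded end meets it at 0.13 rad, passes its crest at about 0.06 rad (some 5 N at the bar's end) and snaps in behind it at 0 to 0.01 rad, where the ball holds it
- book_a: bystander, to be left alone: closed hardback, 200 x 150 x 28, grey-green; sizes in mm; origin: centre of its underside
- magnifier: bystander, to be left alone: rectangular hand magnifier lying flat, black frame 85 x 55 x 12 with a 100 handle; sizes in mm; origin: centre of its underside (under the frame's inner edge)
- loupe: bystander, to be left alone: black eye loupe, 36 across, 34 tall; sizes in mm; origin: centre of its underside
- coin_box: bystander, to be left alone: flat black coin case, 60 x 60 x 18; sizes in mm; origin: centre of its underside
- jar: bystander, to be left alone: glass jar with yellow cap, 56 across, 75 tall; sizes in mm; origin: centre of its underside
- pen_cup: bystander, to be left alone: dark steel pen cup, 70 across, 90 tall; sizes in mm; origin: centre of its underside
Things that resemble listed ones, but are neither listed nor needed, are in the scene too. Leave any black or pink look-alike of the tray alone.

How it is judged:
On the way, in this order (a step that is already met when the one before it is completed fails the run):
1. the tray is fully home against the end stop (within 5 mm) (x of tray in the frame of station above 0.06 m and z of tray in the frame of station below 0.034 m), for 0.2 s.
2. the keeper bar is shut in its catch (value of joint keeper below 0.03 rad), for 0.2 s.
At the end, for the whole second after the job is handed in: the tray lies on the rollers at rest with its front within 5 mm of the end stop, and the keeper bar is within 0.03 rad of shut, behind the catch ball (all of step 1 and value of joint keeper below 0.03 rad and linear speed of tray below 0.02 m/s); the robot touches nothing.
It fails at once if the tray is lifted or tipped off the rollers (z of tray in the frame of station above 0.05 m or angle between tray's own z axis and vertical above 0.25 rad).
It fails at once if a bystander is moved by more than 20 mm (distance of any of book_a, magnifier, loupe, coin_box, jar, pen_cup from where it was at the start of the episode above 0.02 m).
It also fails if it takes over 53 s, if anything falls off the work surface, if the arm or the gripper's body presses on something with over 40 N, if the wrist force passes 120 N, or if a joint passes its speed limit or range.

ROBOT

A 6-joint arm with a two-finger parallel gripper is mounted at the origin on the work surface. World frame = base frame: x ahead of the robot, y to its left, z up, the work surface at z = 0. Lengths are in m, angles in rad, forces in N, time in s.
With the tool pointing down it reaches from about 0.4 to 0.825 m from the base axis. Payload 7 kg.
Tool frame: the origin (TCP) lies at the very end of the fingers, on their centre line; the grasp point (between the pads) lies 19 mm behind it; z points along the fingers, y is the line along which they close (so a half turn about z gives the same grasp; the last joint's range is limited). The gripper opens to 88 mm and grips with 3 to 60 N. Pads are 19 mm wide; open, the fingers measure 130 mm over their backs; the gripper's body (78 mm by 193 mm) begins 47 mm behind the grasp point.
Start: joints at [-0.974, 0.359, 0.012, 0, -1.224, -0.288], TCP at [0.205, -0.643, 0.227] pointing down, gripper open.
Joint ranges: [-3.07, 3.07], [-1.43, 2.12], [-1.02, 1.25], [-3.03, 1.67], [-3.05, -0], [-3.03, 3.03]. Speed limits (rad/s): [2.39, 2.39, 3.01, 3.14, 3.14, 3.14].

INTERFACE

Orientations are given as [roll, pitch, yaw] about the fixed x, y, z axes, in that order (R = Rz(yaw) Ry(pitch) Rx(roll)).
In Python, from station import * gives the robot as it stands.
- The arm moves only by the tool servo_tool, never from a script. Its argument "moves" is a list of rows, each an object of numbers: "jaw": the opening, from 0 (shut) to 1 (fully open); "dx", "dy", "dz": the shift along the world's x, y, z in m; "roll": the turn about the world's z in degrees. A call has exactly 10 rows; each row shifts and turns the commanded pose from where the row before left it; what a row does not reach is not made up. A row lasts 1/8 s, in which the tool goes at most 62.5 mm and 10.7 degrees, less where a joint would pass 70% of its speed; a pose out of reach is approached as far as the arm can. A call with a gripper value outside its range is refused whole. The fingers move at their own pace and stop on an object; "newtons" is the grip in N (left out, the last holds). Time passes only in rows, so rows that do not move let the fingers close, or fill a call up. It gives the time, the measured TCP pose, the force, the opening and the grip force at its end, in the units of the state.
- get_state(): the state, without advancing time (a new reading comes with each control period).
- grab_frame(name): name is "scene" or "top" or "wrist"; returns (picture, depth): 384x512x3 uint8, red, green, blue; 384x512 float32, m along the optical axis (not along the pixel's ray), 0 where there is no reading.
- calibration(name): a dict with "intrinsics" (3x3 intrinsics, pixels), "k1" (the pictures are not rectified: a ray, as slopes to the right and down, at radius r is drawn at 1 + k1 r^2 times it, then the intrinsics apply), "R" (3x3) and "t" (3): a world point X has camera coordinates R X + t. Camera axes: x right, y down, z forward; pixel columns grow to the right and rows downward; lengths in m; the calibration is good to about 2 mm. A picture is of the moment at which its call begins: read the wrist's pose just before it. calibration takes no time and is no camera call; for the wrist camera it gives the pose at the moment of the call.
- job_done(): hands the job in; it is judged then, once.
The state is a dict: "t": time; "q": joint angles; "qd": joint speeds; "joint_efforts": joint torques, N m; "eef_pos": TCP position; "ee_rot": TCP orientation; "force": force on the tool from outside, world axes, zero at the start; "moment": the same for the moment, N m; "width": finger opening in m; "gripper_force": force on a finger pad.
Only numpy, scipy, OpenCV 4.12 (cv2) and the standard library are available. Lean on these libraries where they do the work, as an engineer would, in place of code of your own. Each camera call takes 0.05 s, during which the arm holds its last target. There are 200 camera calls.

## Working session

There is one attempt and no reset: what is moved stays moved. The work goes in short steps, Python scripts to look and compute and a tool call to move; the robot and the scene stay as the last step left them, time stands still between calls to the robot, and variables do not carry over. Pictures are saved under pics/ and viewed, at most 10 in all, crops included, and the job is handed in when it is done.

Besides the shell and the picture viewer there is one more tool, called after "Call:" as a command line: name --argument value ..., lists and objects as JSON in quotes. servo_tool: Moves the arm, as the interface text tells. Its arguments: {"type":"object","properties":{"moves":{"type":"array","items":{"type":"object","properties":{"jaw":{"type":"number"},"dx":{"type":"number"},"dy":{"type":"number"},"dz":{"type":"number"},"roll":{"type":"number"}}}},"newtons":{"type":"number"}},"required":["moves"]}

```bash
ls; mkdir -p pics
cat > h.py <<'E'
from station import *
import numpy as np, cv2
def ray(c,px):
    K=np.array(c["intrinsics"]);px=np.atleast_2d(np.array(px,float))
    d=(px-[K[0,2],K[1,2]])/[K[0,0],K[1,1]]
    s=d.copy()
    for _ in range(20): s=d/(1+c["k1"]*(s**2).sum(1,keepdims=True))
    R=np.array(c["R"]);t=np.array(c["t"])
    return -R.T@t, np.c_[s,np.ones(len(s))]@R
def onz(c,px,z):
    o,v=ray(c,px); return o+v*((z-o[2])/v[:,2])[:,None]
def cloud(c,D):
    vv,uu=np.mgrid[:384,:512]; o,v=ray(c,np.c_[uu.ravel(),vv.ravel()])
    P=o+v*D.ravel()[:,None]; P[D.ravel()==0]=np.nan
    return P.reshape(384,512,3)
E
python3 - <<'E'
from h import *
ims=[]
for n in("top","scene"):
    p,d=grab_frame(n);c=calibration(n);np.savez(f"{n}.npz",p=p,d=d)
    cv2.imwrite(f"pics/{n}0.png",cv2.resize(p[:,:,::-1],(800,600),interpolation=cv2.INTER_CUBIC))
    print(n,c,(d>0).mean())
print(get_state())
E
```

```text
pics
top {'intrinsics': array([[467.26189781,   0.        , 263.5728128 ],
       [  0.        , 467.26189781, 195.20293971],
       [  0.        ,   0.        ,   1.        ]]), 'k1': -0.09637761131137314, 'R': array([[ 0.00632125, -0.99982999,  0.01732124],
       [-0.98027049, -0.00961784, -0.1974266 ],
       [ 0.19755962, -0.01573152, -0.98016464]]), 't': array([0.01401097, 0.50552501, 1.34840119])} 0.9962514241536459
scene {'intrinsics': array([[347.96206797,   0.        , 257.34052225],
       [  0.        , 347.96206797, 189.76229818],
       [  0.        ,   0.        ,   1.        ]]), 'k1': -0.04985231070035946, 'R': array([[-0.44558829,  0.89522259, -0.00525234],
       [ 0.61903642,  0.30387043, -0.72419381],
       [-0.64671863, -0.32594368, -0.68957649]]), 't': array([ 0.18348338, -0.25876742,  1.24578133])} 0.996307373046875
{'t': 0.1, 'q': array([-9.73884900e-01,  3.59329039e-01,  1.11480113e-02, -3.15239195e-04,
       -1.22409455e+00, -2.88077480e-01]), 'qd': array([ 0.00067691, -0.00272813,  0.00219389,  0.00100155,  0.00147221,
       -0.00023573]), 'joint_efforts': array([-1.62515858e-03, -5.84162843e+01,  2.93751597e+01,  7.01555550e+00,
        1.01557942e-02, -4.97388328e-05]), 'eef_pos': array([ 0.20499295, -0.64265891,  0.22570518]), 'ee_rot': array([ 3.14009016e+00, -1.36160840e-04, -2.83286594e+00]), 'force': array([ 0.12038033, -0.14133053, -0.28802576]), 'moment': array([-0.02016814, -0.00360308,  0.0214188 ]), 'gripper_force': 0.0, 'width': 0.08745625027761542}
```

View pics/top0.png

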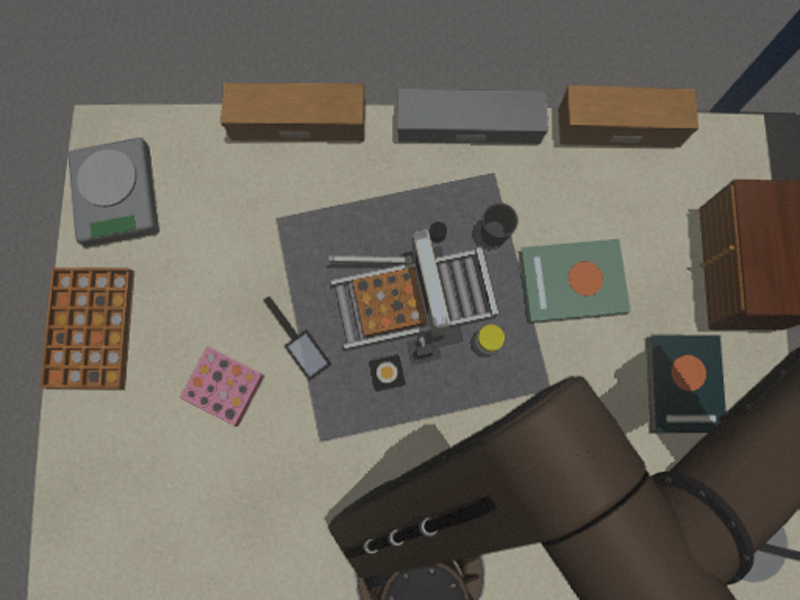

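View pics/scene0.png

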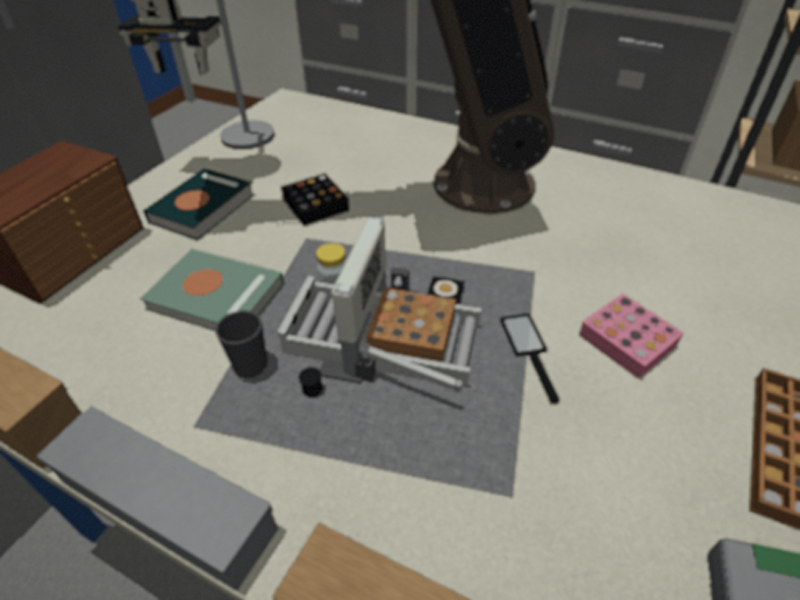

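The top view (800 px scale) shows the lane running from (340,310) to (490,285). The lamp head is at (430,278), the wooden tray at (388,300), the open keeper bar at (370,260) and the catch at (420,345). The scene view shows the same layout. The loupe is at (437,230), the pen cup at (498,222) and the magnifier at (300,340).

The moves can't tilt the tool, so I need exact geometry. I'll take the station pose from the lamp top, stop and rails using depth.

```bash
cat > m.py <<'E'
from h import *
def rect(P):
    r=cv2.minAreaRect((P[:,:2]*1000).astype(np.float32)); return r
def comp(mask,P,nmin=20):
    n,l,s,_=cv2.connectedComponentsWithStats(mask.astype(np.uint8))
    return [P[l==i] for i in range(1,n) if s[i,4]>=nmin]
if __name__=="__main__":
  for n in("top","scene"):
    f=np.load(n+".npz");P=cloud(calibration(n),f["d"]);x,y,z=P[...,0],P[...,1],P[...,2]
    reg=(x>.35)&(x<.95)&(y>-.35)&(y<.35)
    for nm,lo,hi in(("lamp",.172,.188),("traytop",.060,.068),("48-62",.046,.0595),("36-44",.036,.043),("cap/cup",.070,.095),("low",.008,.034)):
        for Q in comp(reg&(z>lo)&(z<hi),P):
            r=rect(Q);print(n,nm,len(Q),"c",np.round(r[0],1),"sz",np.round(r[1],1),"ang",round(r[2],1),"z",np.round(np.median(Q[:,2])*1000,1))
E
python3 m.py
python3 - <<'E'
from h import *
f=np.load("scene.npz");P=cloud(calibration("scene"),f["d"])
x,y,z=P[...,0],P[...,1],P[...,2]
m=(abs(x-.205)<.16)&(abs(y+.643)<.16)&(z>.21)&(z<.42)
Q=P[m];th=-2.8329;ex=np.array([np.cos(th),np.sin(th)]);ey=np.array([-np.sin(th),np.cos(th)])
for a in np.arange(.21,.42,.01):
    q=Q[(Q[:,2]>=a)&(Q[:,2]<a+.01)][:,:2]-[.205,-.6427]
    if len(q): print(round(a-.2257,3),len(q),np.round(1000*np.array([(q@ex).min(),(q@ex).max(),(q@ey).min(),(q@ey).max()])))
E
```

```text
top lamp 688 c [528.5 -12.5] sz [178.9  30.2] ang 13.0 z 179.2
top traytop 36 c [862.8 -88.6] sz [73.4 12.7] ang 80.8 z 64.3
top traytop 28 c [ 864.  -183.8] sz [13.7 41.5] ang 4.5 z 65.1
top traytop 1214 c [510.6  63.1] sz [111.4 120. ] ang 13.1 z 64.0
top 48-62 47 c [ 869.8 -309.3] sz [72.4 34.6] ang 53.4 z 53.4
top 48-62 119 c [861.6 216.5] sz [  9.9 186.8] ang 0.1 z 52.1
top 48-62 31 c [863.6  14.3] sz [66.3  4.9] ang 87.9 z 52.6
top 48-62 40 c [863.3 -67.8] sz [ 3.9 85.2] ang 0.3 z 54.0
top 48-62 38 c [ 682.3 -154.6] sz [56.4 30.4] ang 70.1 z 52.1
top 48-62 186 c [ 554.8 -124.2] sz [136.4  14.8] ang 12.8 z 51.4
top 48-62 177 c [596.9  97.6] sz [160.3  19.3] ang 89.4 z 55.5
top 48-62 32 c [ 428.9 -120.7] sz [52.1 21.8] ang 54.5 z 49.1
top 48-62 41 c [425.9   1.1] sz [33.7 21.9] ang 17.3 z 55.2
top 36-44 20 c [ 862.7 -115. ] sz [ 5.4 38.2] ang 0.9 z 39.2
top 36-44 62 c [607.4 -67. ] sz [ 9.2 79.2] ang 13.3 z 38.8
top 36-44 60 c [577.8  59.1] sz [13.7 94.7] ang 18.1 z 39.6
top 36-44 52 c [558.5 143.8] sz [ 8.9 68.3] ang 14.1 z 38.7
top 36-44 63 c [482.8 -95.7] sz [ 8.7 84.3] ang 13
[... 4804 characters left out ...]

scene low 145 c [ 918.  -297.9] sz [ 49.9 102.3] ang 54.5 z 29.4
scene low 594 c [942.4 -85.1] sz [ 80.4 307.5] ang 15.7 z 21.4
-0.016 9 [137. 148. -62. -49.]
-0.006 33 [-14. 147. -64.  50.]
0.004 56 [-13. 147. -66.  56.]
0.014 57 [-13. 145. -65.  57.]
0.024 60 [-14. 148. -67.  58.]
0.034 64 [-14. 147. -68.  56.]
0.044 62 [-15. 148. -69.  58.]
0.054 46 [-15. 147. -70.  59.]
0.064 97 [-41. 148. -94.  84.]
0.074 248 [-40. 149. -94.  84.]
0.084 165 [-42. 147. -98.  90.]
0.094 209 [ -41.  147. -101.   91.]
0.104 326 [ -41.  148. -100.   93.]
0.114 102 [-28.  25. -22.  47.]
0.124 90 [-23.  26. -21.  50.]
0.134 86 [-24.  21. -22.  47.]
0.144 53 [-25.  -2. -21.  44.]
0.154 13 [-42. -34.   0.  41.]
```

Station pose, averaged over both views:
- Origin is (0.525, 0.004), with ex = (0.225, -0.974) and ey = (0.974, 0.225).
- The tray is at sx = -62, 127 mm short of home. The bar is at about 1.83 rad.

Since the gripper stays upright, the plan has three parts:
1. Push from behind until the body is near the lamp.
2. Go over the lamp and drag the tray home from its top by friction.
3. Flick the bar shut near its hinge.

Call:
servo_tool --moves '[{"dx":0.03,"dy":0.05,"roll":8.53,"jaw":0},{"dx":0.03,"dy":0.05,"roll":8.53,"jaw":0},{"dx":0.03,"dy":0.05,"roll":8.53,"jaw":0},{"dx":0.03,"dy":0.05,"roll":8.53,"jaw":0},{"dx":0.03,"dy":0.05,"roll":8.53,"jaw":0},{"dx":0.03,"dy":0.05,"roll":8.53,"jaw":0},{"dx":0.03,"dy":0.05,"roll":8.53,"jaw":0},{"dx":0.03,"dy":0.05,"roll":8.53,"jaw":0},{"dx":0.03,"dy":0.05,"roll":8.53,"jaw":0},{"dx":0.03,"dy":0.05,"roll":8.53,"jaw":0}]'

```text
$.moves[0]: bad value
```

Call:
servo_tool --moves '[{"jaw":0.0,"dx":0.03,"dy":0.05,"dz":0.0,"roll":8.5},{"jaw":0.0,"dx":0.03,"dy":0.05,"dz":0.0,"roll":8.5},{"jaw":0.0,"dx":0.03,"dy":0.05,"dz":0.0,"roll":8.5},{"jaw":0.0,"dx":0.03,"dy":0.05,"dz":0.0,"roll":8.5},{"jaw":0.0,"dx":0.03,"dy":0.05,"dz":0.0,"roll":8.5},{"jaw":0.0,"dx":0.03,"dy":0.05,"dz":0.0,"roll":8.5},{"jaw":0.0,"dx":0.03,"dy":0.05,"dz":0.0,"roll":8.5},{"jaw":0.0,"dx":0.03,"dy":0.05,"dz":0.0,"roll":8.5},{"jaw":0.0,"dx":0.03,"dy":0.05,"dz":0.0,"roll":8.5},{"jaw":0.0,"dx":0.03,"dy":0.05,"dz":0.0,"roll":8.5}]'

```text
t: 1.35
eef_pos: [0.5056, -0.1412, 0.2265]
ee_rot: [-3.142, 0.0, -1.344]
force: [0.8, -1.4, 0.1]
width: 0.0005
gripper_force: 0.0
```

Call:
servo_tool --moves '[{"jaw":0.0,"dx":-0.003,"dy":0.051,"dz":0.0,"roll":0.0},{"jaw":0.0,"dx":-0.003,"dy":0.051,"dz":0.0,"roll":0.0},{"jaw":0.0,"dx":-0.003,"dy":0.051,"dz":0.0,"roll":0.0},{"jaw":0.0,"dx":-0.003,"dy":0.051,"dz":0.0,"roll":0.0},{"jaw":0.0,"dx":-0.003,"dy":0.051,"dz":0.0,"roll":0.0},{"jaw":0.0,"dx":-0.003,"dy":0.051,"dz":-0.02,"roll":0.0},{"jaw":0.0,"dx":0.0,"dy":0.0,"dz":-0.05,"roll":0.0},{"jaw":0.0,"dx":0.0,"dy":0.0,"dz":-0.05,"roll":0.0},{"jaw":0.0,"dx":0.0,"dy":0.0,"dz":-0.04,"roll":0.0},{"jaw":0.0,"dx":0.0,"dy":0.0,"dz":-0.02,"roll":0.0}]'

```text
t: 2.6
eef_pos: [0.4857, 0.162, 0.0441]
ee_rot: [3.138, -0.001, -1.349]
force: [0.2, 0.3, 0.7]
width: 0.0003
gripper_force: 0.0
```

Call:
servo_tool --moves '[{"jaw":0.0,"dx":0.0045,"dy":-0.0136,"dz":0.0,"roll":0.0},{"jaw":0.0,"dx":0.0045,"dy":-0.0136,"dz":0.0,"roll":0.0},{"jaw":0.0,"dx":0.0025,"dy":-0.0106,"dz":0.0,"roll":0.0},{"jaw":0.0,"dx":0.0025,"dy":-0.0106,"dz":0.0,"roll":0.0},{"jaw":0.0,"dx":0.0025,"dy":-0.0106,"dz":0.0,"roll":0.0},{"jaw":0.0,"dx":0.0025,"dy":-0.0106,"dz":0.0,"roll":0.0},{"jaw":0.0,"dx":0.0025,"dy":-0.0106,"dz":0.0,"roll":0.0},{"jaw":0.0,"dx":0.0025,"dy":-0.0106,"dz":0.0,"roll":0.0},{"jaw":0.0,"dx":0.0025,"dy":-0.0106,"dz":0.0,"roll":0.0},{"jaw":0.0,"dx":0.0025,"dy":-0.0106,"dz":0.0,"roll":0.0}]'

```text
t: 3.85
eef_pos: [0.5162, 0.0502, 0.0465]
ee_rot: [3.141, -0.0, -1.349]
force: [0.3, 1.9, 1.0]
width: 0.0006
gripper_force: 1.0
```

Run:
```python
from m import *
p,d=grab_frame("scene");s=get_state();np.savez("s1.npz",p=p,d=d)
cv2.imwrite("pics/s1.png",cv2.resize(p[110:270,150:350,::-1],(800,640))[:600])
P=cloud(calibration("scene"),d);x,y,z=P[...,0],P[...,1],P[...,2]
O=np.array([.5252,.0041]);A=np.array([[.225,-.974],[.974,.225]])
S=(P[...,:2]-O)@A.T*1000
print("tcp",(s["eef_pos"][:2]-O)@A.T*1000,s["eef_pos"],s["force"])
m=(z>.060)&(z<.069)&(abs(S[...,1])<57)&(S[...,0]>-130)&(S[...,0]<125)
print("tray top sx",np.percentile(S[m][:,0],[0,1,99,100]))
# body/finger extents near tool
for a,b in((.05,.1),(.115,.15)):
    m=(z>a)&(z<b)&(S[...,0]<10)&(S[...,0]>-120)&(abs(S[...,1])<100);q=S[m]
    print(a,len(q),np.percentile(q,[0,2,98,100],axis=0).round().tolist() if len(q) else 0)
```

```text
tcp [-46.02782301   1.195892  ] [0.51600211 0.04923172 0.04634216] [ 0.22058783 -1.99914987  0.09480609]
tray top sx [-38.13418515 -36.7528748   81.13571208  81.63113086]
0.05 491 [[-119.0, 7.0], [-113.0, 47.0], [9.0, 98.0], [10.0, 100.0]]
0.115 879 [[-90.0, -93.0], [-88.0, -81.0], [7.0, 97.0], [10.0, 98.0]]
```

View pics/s1.png

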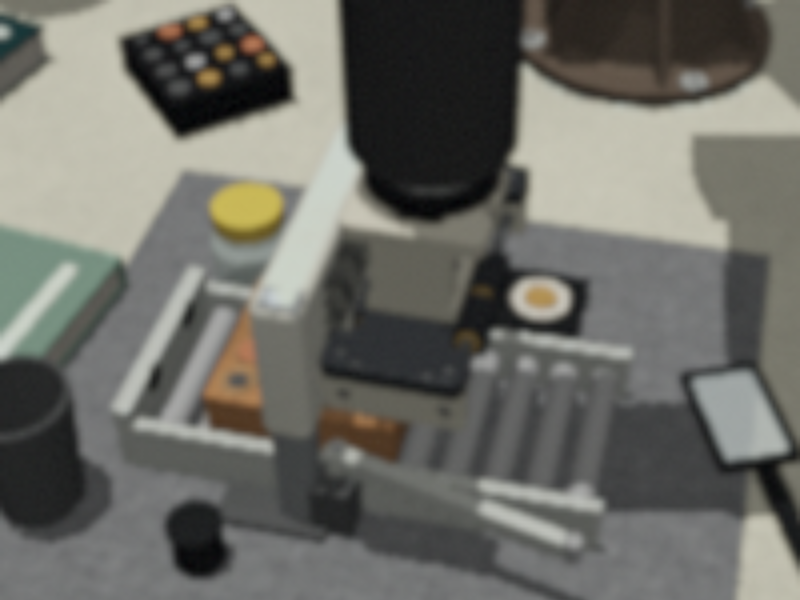

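The tray has reached sx ≈ -36 to 83, and the gripper body is about 7 mm from the lamp with nothing disturbed. Next I nudge it 3 mm, back off, and go over the lamp.

Call:
servo_tool --moves '[{"jaw":0.0,"dx":0.0007,"dy":-0.003,"dz":0.0,"roll":0.0},{"jaw":0.0,"dx":-0.0022,"dy":0.0097,"dz":0.0,"roll":0.0},{"jaw":0.0,"dx":0.0,"dy":0.0,"dz":0.055,"roll":0.0},{"jaw":0.0,"dx":0.0,"dy":0.0,"dz":0.055,"roll":0.0},{"jaw":0.0,"dx":0.0,"dy":0.0,"dz":0.055,"roll":0.0},{"jaw":0.0,"dx":0.0095,"dy":-0.0412,"dz":0.0,"roll":0.0},{"jaw":0.0,"dx":0.0095,"dy":-0.0412,"dz":0.0,"roll":0.0},{"jaw":0.0,"dx":0.0095,"dy":-0.0412,"dz":0.0,"roll":0.0},{"jaw":0.0,"dx":0.0,"dy":0.0,"dz":0.0,"roll":0.0},{"jaw":0.0,"dx":0.0,"dy":0.0,"dz":0.0,"roll":0.0}]'

```text
t: 5.15
eef_pos: [0.5428, -0.0655, 0.2113]
ee_rot: [3.141, 0.0, -1.35]
force: [0.5, -0.1, -1.0]
width: 0.0001
gripper_force: 0.0
```

Run:
```python
from m import *
s=get_state();O=np.array([.5252,.0041]);A=np.array([[.225,-.974],[.974,.225]])
print("tcp",(s["eef_pos"][:2]-O)@A.T*1000,s["eef_pos"],s["ee_rot"])
for n in("scene","top"):
    p,d=grab_frame(n);P=cloud(calibration(n),d);z=P[...,2]
    S=(P[...,:2]-O)@A.T*1000
    m=(z>.061)&(z<.068)&(abs(S[...,1])<57)&(S[...,0]>-60)&(S[...,0]<120)
    if m.sum():print(n,"tray top sx",np.percentile(S[m][:,0],[1,99,100]),m.sum())
```

```text
tcp [71.78154323  1.51582877] [ 0.54283959 -0.06552283  0.21127812] [ 3.14100856e+00  1.20968061e-04 -1.34960890e+00]
scene tray top sx [-35.21889122  82.9197836   84.09129892] 804
top tray top sx [-32.18613254  76.4018979   80.70456777] 515
```

Call:
servo_tool --moves '[{"jaw":0.0,"dx":0.0002,"dy":-0.001,"dz":-0.04,"roll":0.0},{"jaw":0.0,"dx":0.0,"dy":0.0,"dz":-0.05,"roll":0.0},{"jaw":0.0,"dx":0.0,"dy":0.0,"dz":-0.035,"roll":0.0},{"jaw":0.0,"dx":0.0,"dy":0.0,"dz":-0.012,"roll":0.0},{"jaw":0.0,"dx":0.0,"dy":0.0,"dz":-0.005,"roll":0.0},{"jaw":0.0,"dx":0.0,"dy":0.0,"dz":-0.002,"roll":0.0},{"jaw":0.0,"dx":0.0,"dy":0.0,"dz":-0.002,"roll":0.0},{"jaw":0.0,"dx":0.0,"dy":0.0,"dz":-0.001,"roll":0.0},{"jaw":0.0,"dx":0.0,"dy":0.0,"dz":0.0,"roll":0.0},{"jaw":0.0,"dx":0.0,"dy":0.0,"dz":0.0,"roll":0.0}]'

```text
t: 6.5
eef_pos: [0.5434, -0.067, 0.0648]
ee_rot: [-3.141, -0.0, -1.349]
force: [0.1, 0.2, -0.2]
width: 0.0004
gripper_force: 0.0
```

Call:
servo_tool --moves '[{"jaw":0.0,"dx":0.0,"dy":0.0,"dz":-0.0005,"roll":0.0},{"jaw":0.0,"dx":0.0,"dy":0.0,"dz":-0.0005,"roll":0.0},{"jaw":0.0,"dx":0.0,"dy":0.0,"dz":-0.0005,"roll":0.0},{"jaw":0.0,"dx":0.0,"dy":0.0,"dz":-0.0005,"roll":0.0},{"jaw":0.0,"dx":0.0,"dy":0.0,"dz":0.0,"roll":0.0},{"jaw":0.0,"dx":0.0,"dy":0.0,"dz":0.0,"roll":0.0},{"jaw":0.0,"dx":0.0,"dy":0.0,"dz":0.0,"roll":0.0},{"jaw":0.0,"dx":0.0,"dy":0.0,"dz":0.0,"roll":0.0},{"jaw":0.0,"dx":0.0,"dy":0.0,"dz":0.0,"roll":0.0},{"jaw":0.0,"dx":0.0,"dy":0.0,"dz":0.0,"roll":0.0}]'

```text
t: 7.75
eef_pos: [0.5436, -0.0672, 0.0642]
ee_rot: [-3.141, -0.001, -1.349]
force: [-5.5, 0.6, 14.8]
width: 0.0003
gripper_force: 7.8
```

Call:
servo_tool --moves '[{"jaw":0.0,"dx":0.001,"dy":-0.0044,"dz":0.0,"roll":0.0},{"jaw":0.0,"dx":0.001,"dy":-0.0044,"dz":0.0,"roll":0.0},{"jaw":0.0,"dx":0.001,"dy":-0.0044,"dz":0.0,"roll":0.0},{"jaw":0.0,"dx":0.001,"dy":-0.0044,"dz":0.0,"roll":0.0},{"jaw":0.0,"dx":0.001,"dy":-0.0044,"dz":0.0,"roll":0.0},{"jaw":0.0,"dx":0.001,"dy":-0.0044,"dz":0.0,"roll":0.0},{"jaw":0.0,"dx":0.001,"dy":-0.0044,"dz":0.0,"roll":0.0},{"jaw":0.0,"dx":0.001,"dy":-0.0044,"dz":0.0,"roll":0.0},{"jaw":0.0,"dx":0.001,"dy":-0.0044,"dz":0.0,"roll":0.0},{"jaw":0.0,"dx":0.001,"dy":-0.0044,"dz":0.0,"roll":0.0}]'

```text
t: 9.0
eef_pos: [0.5543, -0.1101, 0.0641]
ee_rot: [-3.139, 0.0, -1.349]
force: [-3.9, 8.0, 14.1]
width: 0.0002
gripper_force: 6.4
```

```bash
cat > tr.py <<'E'
from m import *
import sys
s=get_state();O=np.array([.5252,.0041]);A=np.array([[.225,-.974],[.974,.225]])
print("tcp",(s["eef_pos"][:2]-O)@A.T*1000,s["eef_pos"],s["force"],s["t"])
for n in("scene","top"):
    p,d=grab_frame(n);np.savez(f"last_{n}.npz",p=p,d=d);P=cloud(calibration(n),d);z=P[...,2]
    S=(P[...,:2]-O)@A.T*1000
    m=(z>.061)&(z<.067)&(abs(S[...,1])<57)&(S[...,0]>-60)&(S[...,0]<140)
    if m.sum():print(n,"tray top sx",np.percentile(S[m][:,0],[1,99,100]),m.sum())
    m=(z>.049)&(z<.055)&(abs(S[...,1])<60)&(S[...,0]>110)&(S[...,0]<150)
    if m.sum():print(n,"stop sx",np.percentile(S[m][:,0],[0,3,99]),m.sum())
E
python3 tr.py
```

```text
tcp [117.81718227   2.62231632] [ 0.55428333 -0.11014377  0.0641264 ] [-3.92956543  8.01915805 14.0753285 ] 9.0
scene tray top sx [  4.46394017 121.86009553 124.36348229] 630
scene stop sx [110.96903573 113.52565749 136.70732864] 48
top tray top sx [ 44.46105535 125.14500866 126.65907128] 435
top stop sx [119.55104377 125.23401698 138.58694749] 20
```

The tray is home: the push force saturated at 8 N by slip, with the front at the stop. I'll lift off now, and work out the bar flick with a quick calculation.

Call:
servo_tool --moves '[{"jaw":0.0,"dx":0.0,"dy":0.0,"dz":0.003,"roll":0.0},{"jaw":0.0,"dx":0.0,"dy":0.0,"dz":0.03,"roll":0.0},{"jaw":0.0,"dx":0.0,"dy":0.0,"dz":0.055,"roll":0.0},{"jaw":0.0,"dx":0.0,"dy":0.0,"dz":0.055,"roll":0.0},{"jaw":0.0,"dx":0.0,"dy":0.02,"dz":0.01,"roll":0.0},{"jaw":0.0,"dx":0.0,"dy":0.05,"dz":0.0,"roll":0.0},{"jaw":0.0,"dx":0.0,"dy":0.05,"dz":0.0,"roll":0.0},{"jaw":0.0,"dx":0.0,"dy":0.05,"dz":0.0,"roll":0.0},{"jaw":0.0,"dx":0.0,"dy":0.03,"dz":0.0,"roll":0.0},{"jaw":0.0,"dx":0.0,"dy":0.0,"dz":0.0,"roll":0.0}]'

```text
t: 10.35
eef_pos: [0.5527, 0.0911, 0.2145]
ee_rot: [3.14, -0.0, -1.346]
force: [0.5, -0.1, -0.7]
width: 0.0003
gripper_force: 0.0
```

```bash
cat > sim.py <<'E'
import numpy as np
def run(a0,phi,s0,I=5.4e-4,tau=.03,L=.0625,k=2e4,c=40):
    # corner starts on the outer face at distance s0; moves along (cos phi,-sin phi)
    H=np.array([-8.,72])/1e3
    p=H+s0*np.array([-np.sin(a0),-np.cos(a0)])+.005*np.array([-np.cos(a0),np.sin(a0)])
    d=np.array([np.cos(phi),-np.sin(phi)]);x0=p.copy();a,w,u,v,t=a0,0.,0.,0.,0.;dt=1e-4;xm=-1;F=0;sep=a0
    while t<.6:
        cmd=min(t*.5,L);v=(cmd-u)/tau;u+=v*dt;p=x0+d*u
        n=np.array([np.cos(a),-np.sin(a)]);r=p-H
        pen=r@n+.005; s=-(r@np.array([np.sin(a),np.cos(a)]))
        f=max(0,k*pen+c*(v*(d@n)+w*s)) if pen>0 else 0
        if f>0:sep=a
        F=max(F,f);w+=(-f*s+(.03 if w<-1e-6 else 0))/I*dt;w=min(w,0);a+=w*dt;t+=dt
        if a<.13:break
    return .5*I*w*w if a<.13 else -a, a, sep,p[0]*1e3,(x0+d*L)[0]*1e3,F,x0*1e3
for I in(5.4e-4,3e-4):
  R=[]
  for a0 in(1.5,1.4,1.2,1.0,.9):
    for phi in(.3,.6,.9,1.2,1.57):
      for s0 in(.025,.03,.035,.04,.05,.06,.07):
        r=run(a0,phi,s0,I)
        if r[4]<-35: R.append((r[0],a0,phi,s0)+r[1:])
  R.sort(key=lambda r:-r[0])
  for r in R[:8]:print(I,[np.round(q,3).tolist() for q in r])
E
python3 sim.py
python3 - <<'E'
from m import *
O=np.array([.5252,.0041]);A=np.array([[.225,-.974],[.974,.225]])
exec(open("tr.py").read())
for n in("scene","top"):
    f=np.load(f"last_{n}.npz");P=cloud(calibration(n),f["d"]);z=P[...,2];S=(P[...,:2]-O)@A.T*1000
    m=(z>.053)&(z<.061)&(S[...,0]<-20)&(S[...,0]>-180)&(S[...,1]>60)&(S[...,1]<140)
    q=S[m].astype(np.float32)
    if len(q)>10:
        l=cv2.fitLine(q,cv2.DIST_HUBER,0,.01,.01).ravel();print(n,"bar dir",l,"ang",np.arctan2(abs(l[0]),-l[1]*np.sign(-l[0])),np.percentile(q,[0,100],axis=0))
E
```

```text
0.00054 [0.01, 1.5, 1.57, 0.03, 0.13, 1.014, -38.233, -38.229, 13.853, [-38.279, 74.865]]
0.00054 [0.006, 1.4, 1.57, 0.03, 0.13, 0.927, -38.367, -38.364, 13.599, [-38.413, 71.828]]
0.00054 [0.003, 1.5, 0.9, 0.07, 0.13, 0.73, -39.67, -39.328, 2.398, [-78.178, 72.036]]
0.00054 [0.003, 1.5, 1.2, 0.05, 0.13, 0.772, -35.964, -35.581, 5.13, [-58.228, 73.451]]
0.00054 [0.002, 1.4, 0.9, 0.07, 0.13, 0.648, -39.316, -38.981, 2.512, [-77.831, 65.03]]
0.00054 [0.001, 1.4, 1.2, 0.05, 0.13, 0.709, -35.743, -35.475, 5.231, [-58.122, 68.429]]
0.00054 [0.001, 1.2, 0.9, 0.07, 0.13, 0.497, -36.645, -36.204, 2.681, [-75.055, 51.295]]
0.00054 [0.0, 1.5, 1.57, 0.035, 0.13, 1.113, -43.217, -43.216, 10.396, [-43.266, 74.512]]
0.0003 [-0.239, 0.9, 1.2, 0.06, 0.239, 0.239, -35.46, -35.46, 2.672, [-58.108, 38.62]]
0.0003 [-0.281, 1.2, 0.9, 0.07, 0.281, 0.496, -36.204, -36.204, 1.668, [-75.055, 51.295]]
0.0003 [-0.285, 1.0, 1.2, 0.06, 0.285, 0.285, -38.542, -38.542, 2.755, [-61.19, 43.789]]
0.0003 [-0.292, 1.5, 1.2, 0.05, 0.292, 0.559, -35.581, -35.581, 3.117, [-58.228, 73.451]]
0.0003 [-0.295, 1.0, 1.57, 0.03,
[... 271 characters left out ...]
, 0.304, 0.304, -38.475, -38.475, 5.092, [-38.524, 54.16]]
tcp [-78.50086972  46.39550293] [0.55274578 0.09105962 0.21453391] [ 0.54132206 -0.06421483 -0.72050574] 10.35
scene tray top sx [  4.21000095 123.01713783 124.38337994] 744
scene stop sx [110.86142108 115.15916223 136.45134082] 97
top tray top sx [ 44.59358023 125.55033564 126.34522132] 693
top stop sx [111.32714248 128.13428577 138.86896999] 101
scene bar dir [  0.97360045  -0.22825891 -92.17087     92.58361   ] ang 1.8010854 [[-159.44026184   70.04111481]
 [ -20.96253777  110.82461548]]
top bar dir [   0.9753716    -0.22056805 -119.78333      97.86035   ] ang 1.7931931 [[-156.66755676   72.52365875]
 [ -20.52283669  110.29449463]]
```

The flick alone is marginal on energy. Before relying on it, I'll test in free space above the scene whether the out-of-reach behaviour leaves a usable tilt on the tool.

Call:
servo_tool --moves '[{"jaw":0.0,"dx":0.03,"dy":0.0,"dz":0.05,"roll":0.0},{"jaw":0.0,"dx":0.03,"dy":0.0,"dz":0.05,"roll":0.0},{"jaw":0.0,"dx":0.04,"dy":0.0,"dz":0.045,"roll":0.0},{"jaw":0.0,"dx":0.04,"dy":0.0,"dz":0.045,"roll":0.0},{"jaw":0.0,"dx":0.04,"dy":0.0,"dz":0.045,"roll":0.0},{"jaw":0.0,"dx":0.04,"dy":0.0,"dz":0.045,"roll":0.0},{"jaw":0.0,"dx":0.04,"dy":0.0,"dz":0.045,"roll":0.0},{"jaw":0.0,"dx":0.04,"dy":0.0,"dz":0.045,"roll":0.0},{"jaw":0.0,"dx":0.04,"dy":0.0,"dz":0.045,"roll":0.0},{"jaw":0.0,"dx":0.04,"dy":0.0,"dz":0.045,"roll":0.0}]'

```text
t: 11.7
eef_pos: [0.817, 0.0784, 0.5638]
ee_rot: [-3.021, -0.031, -1.352]
force: [0.0, -0.2, 1.6]
width: 0.0007
gripper_force: 0.0
```

```bash
python3 -c "
from h import *
s=get_state();print(s['q'].round(3),s['eef_pos'],s['ee_rot'],s['t'])"
```

```text
[ 0.353  0.662  1.251  0.052 -2.043 -0.106] [0.81695929 0.07836109 0.56384346] [-3.02065748 -0.03064398 -1.35198165] 11.7
```

Confirmed: beyond reach the tool tilts outward, by 0.12 rad so far. I'll go further, then check that the tilt stays when I come back.

Call:
servo_tool --moves '[{"jaw":0.0,"dx":0.04,"dy":0.0,"dz":0.02,"roll":0.0},{"jaw":0.0,"dx":0.04,"dy":0.0,"dz":0.02,"roll":0.0},{"jaw":0.0,"dx":0.04,"dy":0.0,"dz":0.02,"roll":0.0},{"jaw":0.0,"dx":0.04,"dy":0.0,"dz":0.02,"roll":0.0},{"jaw":0.0,"dx":0.04,"dy":0.0,"dz":0.02,"roll":0.0},{"jaw":0.0,"dx":0.04,"dy":0.0,"dz":0.02,"roll":0.0},{"jaw":0.0,"dx":-0.04,"dy":0.0,"dz":-0.04,"roll":0.0},{"jaw":0.0,"dx":-0.04,"dy":0.0,"dz":-0.04,"roll":0.0},{"jaw":0.0,"dx":-0.04,"dy":0.0,"dz":-0.04,"roll":0.0},{"jaw":0.0,"dx":-0.04,"dy":0.0,"dz":-0.04,"roll":0.0}]'

```text
t: 12.95
eef_pos: [0.7804, 0.0688, 0.4156]
ee_rot: [-2.851, -0.077, -1.361]
force: [1.6, 0.5, 1.8]
width: 0.0004
gripper_force: 0.0
```

```bash
cat > st.py <<'E'
from h import *
from scipy.spatial.transform import Rotation as Ro
s=get_state();R=Ro.from_euler("xyz",s["ee_rot"]).as_matrix()
O=np.array([.5252,.0041]);A=np.array([[.225,-.974],[.974,.225]])
print("q",s['q'].round(3),"tcp",s['eef_pos'].round(4),"t",s['t'],"F",s['force'].round(1))
print("tilt deg",np.degrees(np.arccos(-R[2,2])).round(1),"lean az",np.degrees(np.arctan2(R[1,2],R[0,2])).round(1),"tool z\n",R.round(3),"stn",((s["eef_pos"][:2]-O)@A.T*1000).round(1))
E
python3 st.py
```

```text
q [ 0.396  0.305  0.259  0.132 -1.254 -0.199] tcp [0.7804 0.0688 0.4156] t 12.95 F [1.6 0.5 1.8]
tilt deg 17.2 lean az -2.4 tool z
 [[ 0.208 -0.932  0.296]
 [-0.975 -0.221 -0.012]
 [ 0.077 -0.286 -0.955]] stn [ -5.6 263.1]
```

The tilt stays at 17°, so leaning is achievable. It currently leans along the finger-closing axis. I'll roll about 111° so the remaining tilt adds up along tool x.

Call:
servo_tool --moves '[{"jaw":0.0,"dx":0.0,"dy":0.0,"dz":0.0,"roll":10.5},{"jaw":0.0,"dx":0.0,"dy":0.0,"dz":0.0,"roll":10.5},{"jaw":0.0,"dx":0.0,"dy":0.0,"dz":0.0,"roll":10.5},{"jaw":0.0,"dx":0.0,"dy":0.0,"dz":0.0,"roll":10.5},{"jaw":0.0,"dx":0.0,"dy":0.0,"dz":0.0,"roll":10.5},{"jaw":0.0,"dx":0.0,"dy":0.0,"dz":0.0,"roll":10.5},{"jaw":0.0,"dx":0.0,"dy":0.0,"dz":0.0,"roll":10.5},{"jaw":0.0,"dx":0.0,"dy":0.0,"dz":0.0,"roll":10.5},{"jaw":0.0,"dx":0.0,"dy":0.0,"dz":0.0,"roll":10.5},{"jaw":0.0,"dx":0.0,"dy":0.0,"dz":0.0,"roll":10.5}]'

```text
t: 14.2
eef_pos: [0.7822, 0.0685, 0.4163]
ee_rot: [-2.853, -0.078, 0.477]
force: [0.5, 1.0, 0.1]
width: 0.0002
gripper_force: 0.0
```

```bash
python3 st.py
```

```text
q [ 0.178  0.57   0.852 -0.311 -1.852  1.794] tcp [0.7822 0.0685 0.4163] t 14.2 F [0.5 1.  0.1]
tilt deg 17.1 lean az 102.6 tool z
 [[ 0.886  0.46  -0.064]
 [ 0.458 -0.842  0.287]
 [ 0.078 -0.284 -0.956]] stn [ -4.9 264.8]
```

Call:
servo_tool --moves '[{"jaw":0.0,"dx":0.05,"dy":0.0,"dz":0.03,"roll":6.0},{"jaw":0.0,"dx":0.05,"dy":0.0,"dz":0.03,"roll":0.0},{"jaw":0.0,"dx":0.05,"dy":0.0,"dz":0.03,"roll":0.0},{"jaw":0.0,"dx":0.05,"dy":0.0,"dz":0.03,"roll":0.0},{"jaw":0.0,"dx":0.05,"dy":0.0,"dz":0.02,"roll":0.0},{"jaw":0.0,"dx":0.05,"dy":0.0,"dz":0.02,"roll":0.0},{"jaw":0.0,"dx":0.05,"dy":0.0,"dz":0.02,"roll":0.0},{"jaw":0.0,"dx":0.05,"dy":0.0,"dz":0.02,"roll":0.0},{"jaw":0.0,"dx":0.05,"dy":0.0,"dz":0.02,"roll":0.0},{"jaw":0.0,"dx":0.05,"dy":0.0,"dz":0.02,"roll":0.0}]'

```text
t: 15.45
eef_pos: [0.9741, 0.0843, 0.4405]
ee_rot: [-2.996, -0.365, 0.476]
force: [0.7, 0.1, 0.0]
width: 0.0006
gripper_force: 0.0
```

```bash
python3 st.py
```

```text
q [ 0.184  0.787  1.252 -0.245 -1.721  1.814] tcp [0.9741 0.0843 0.4405] t 15.45 F [0.7 0.1 0. ]
tilt deg 22.4 lean az 49.6 tool z
 [[ 0.83   0.499  0.247]
 [ 0.428 -0.856  0.29 ]
 [ 0.356 -0.135 -0.924]] stn [ 22.9 455.3]
```

Call:
servo_tool --moves '[{"jaw":0.0,"dx":0.05,"dy":0.0,"dz":0.02,"roll":0.0},{"jaw":0.0,"dx":0.05,"dy":0.0,"dz":0.02,"roll":0.0},{"jaw":0.0,"dx":0.05,"dy":0.0,"dz":0.02,"roll":0.0},{"jaw":0.0,"dx":0.05,"dy":0.0,"dz":0.02,"roll":0.0},{"jaw":0.0,"dx":0.05,"dy":0.0,"dz":0.02,"roll":0.0},{"jaw":0.0,"dx":-0.05,"dy":0.0,"dz":-0.02,"roll":0.0},{"jaw":0.0,"dx":-0.05,"dy":0.0,"dz":-0.02,"roll":0.0},{"jaw":0.0,"dx":-0.05,"dy":0.0,"dz":-0.02,"roll":0.0},{"jaw":0.0,"dx":-0.05,"dy":0.0,"dz":-0.02,"roll":0.0},{"jaw":0.0,"dx":0.0,"dy":0.0,"dz":0.0,"roll":0.0}]'

```text
t: 16.7
eef_pos: [0.8745, 0.0913, 0.362]
ee_rot: [-3.078, -0.528, 0.456]
force: [0.2, 0.4, 1.1]
width: 0.0005
gripper_force: 0.0
```

```bash
python3 st.py
```

```text
q [ 0.246  0.391  0.327 -0.199 -1.009  1.861] tcp [0.8745 0.0913 0.362 ] t 16.7 F [0.2 0.4 1.1]
tilt deg 30.5 lean az 33.4 tool z
 [[ 0.775  0.469  0.423]
 [ 0.381 -0.882  0.279]
 [ 0.504 -0.055 -0.862]] stn [ -6.3 359.8]
```

The lean is now 30° with tool y nearly horizontal. I'll roll it towards the lane direction and move to the outer side of the bar.

Call:
servo_tool --moves '[{"jaw":0.0,"dx":-0.0235,"dy":0.0015,"dz":-0.011,"roll":-10.6},{"jaw":0.0,"dx":-0.0235,"dy":0.0015,"dz":-0.011,"roll":-10.6},{"jaw":0.0,"dx":-0.0235,"dy":0.0015,"dz":-0.011,"roll":-10.6},{"jaw":0.0,"dx":-0.0235,"dy":0.0015,"dz":-0.011,"roll":-10.6},{"jaw":0.0,"dx":-0.0235,"dy":0.0015,"dz":-0.011,"roll":-10.6},{"jaw":0.0,"dx":-0.0235,"dy":0.0015,"dz":-0.011,"roll":-10.6},{"jaw":0.0,"dx":-0.0235,"dy":0.0015,"dz":-0.011,"roll":-10.6},{"jaw":0.0,"dx":-0.0235,"dy":0.0015,"dz":-0.011,"roll":-10.6},{"jaw":0.0,"dx":-0.0235,"dy":0.0015,"dz":-0.011,"roll":-10.6},{"jaw":0.0,"dx":-0.0235,"dy":0.0015,"dz":-0.011,"roll":-10.6}]'

```text
t: 17.95
eef_pos: [0.6686, 0.1027, 0.2629]
ee_rot: [-3.078, -0.512, -1.217]
force: [0.4, 0.1, -0.4]
width: 0.0006
gripper_force: 0.0
```

```bash
python3 st.py
```

```text
q [ 0.688  0.305 -0.301  0.559 -1.144 -0.6  ] tcp [0.6686 0.1027 0.2629] t 17.95 F [ 0.4  0.1 -0.4]
tilt deg 29.5 lean az -62.3 tool z
 [[ 0.302 -0.925  0.229]
 [-0.818 -0.375 -0.436]
 [ 0.49  -0.055 -0.87 ]] stn [-63.7 161.9]
```

Call:
servo_tool --moves '[{"jaw":0.0,"dx":-0.012,"dy":0.0005,"dz":-0.05,"roll":-4.5},{"jaw":0.0,"dx":-0.011,"dy":0.0005,"dz":-0.05,"roll":-4.5},{"jaw":0.0,"dx":0.0,"dy":0.0,"dz":-0.05,"roll":0.0},{"jaw":0.0,"dx":0.0,"dy":0.0,"dz":-0.05,"roll":0.0},{"jaw":0.0,"dx":0.0,"dy":0.0,"dz":-0.013,"roll":0.0},{"jaw":0.0,"dx":-0.0138,"dy":-0.0032,"dz":0.0,"roll":0.0},{"jaw":0.0,"dx":-0.0138,"dy":-0.0032,"dz":0.0,"roll":0.0},{"jaw":0.0,"dx":-0.0138,"dy":-0.0032,"dz":0.0,"roll":0.0},{"jaw":0.0,"dx":-0.0138,"dy":-0.0032,"dz":0.0,"roll":0.0},{"jaw":0.0,"dx":-0.0138,"dy":-0.0032,"dz":0.0,"roll":0.0}]'

```text
t: 19.2
eef_pos: [0.5748, 0.0857, 0.0487]
ee_rot: [-3.083, -0.512, -1.367]
force: [1.2, -0.0, 0.2]
width: 0.0001
gripper_force: 0.5
```

```bash
python3 st.py
python3 - <<'E'
from m import *
p,d=grab_frame("scene")
cv2.imwrite("pics/s2.png",cv2.resize(p[110:260,150:350,::-1],(800,600)))
E
```

```text
q [ 0.729  0.432 -0.7    0.692 -0.789 -1.091] tcp [0.5748 0.0857 0.0487] t 19.2 F [ 1.2 -0.   0.2]
tilt deg 29.5 lean az -71.6 tool z
 [[ 0.176 -0.972  0.156]
 [-0.854 -0.23  -0.468]
 [ 0.49  -0.051 -0.87 ]] stn [-68.3  66.6]
```

View pics/s2.png

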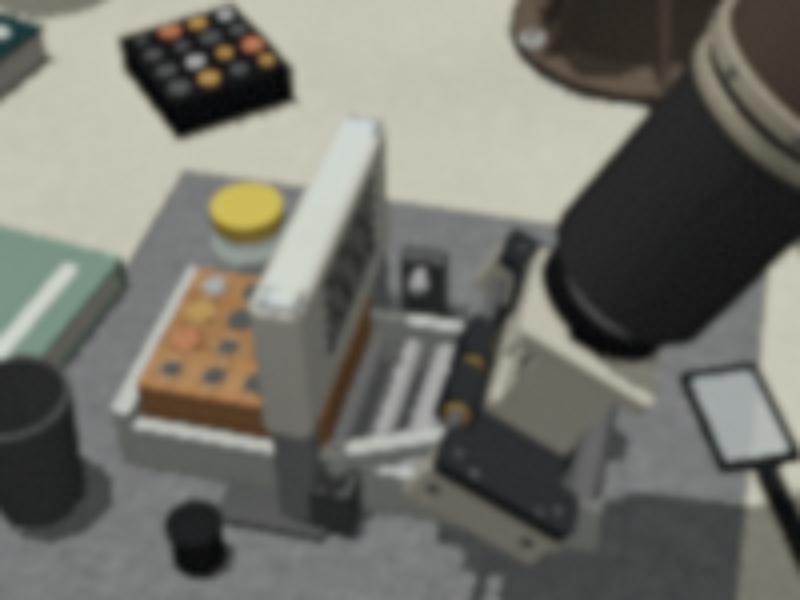

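The bar is being swept (now about 1.2 rad), the tray is seated home, and the lean clears the lamp. I'll continue across the lane.

Call:
servo_tool --moves '[{"jaw":0.0,"dx":-0.0189,"dy":-0.0044,"dz":0.0,"roll":0.0},{"jaw":0.0,"dx":-0.0189,"dy":-0.0044,"dz":0.0,"roll":0.0},{"jaw":0.0,"dx":-0.0189,"dy":-0.0044,"dz":0.0,"roll":0.0},{"jaw":0.0,"dx":-0.0189,"dy":-0.0044,"dz":0.0,"roll":0.0},{"jaw":0.0,"dx":-0.0189,"dy":-0.0044,"dz":0.0,"roll":0.0},{"jaw":0.0,"dx":0.0014,"dy":-0.0058,"dz":-0.003,"roll":0.0},{"jaw":0.0,"dx":0.0014,"dy":-0.0058,"dz":0.0,"roll":0.0},{"jaw":0.0,"dx":0.0014,"dy":-0.0058,"dz":0.0,"roll":0.0},{"jaw":0.0,"dx":0.0014,"dy":-0.0058,"dz":0.0,"roll":0.0},{"jaw":0.0,"dx":0.0014,"dy":-0.0058,"dz":0.0,"roll":0.0}]'

```text
t: 20.5
eef_pos: [0.4882, 0.0342, 0.045]
ee_rot: [-3.085, -0.513, -1.367]
force: [-0.8, -0.2, -1.0]
width: 0.0007
gripper_force: 0.2
```

```bash
python3 st.py
```

```text
q [ 0.752  0.313 -0.933  0.757 -0.71  -1.211] tcp [0.4882 0.0342 0.045 ] t 20.5 F [-0.8 -0.2 -1. ]
tilt deg 29.6 lean az -71.7 tool z
 [[ 0.176 -0.972  0.155]
 [-0.853 -0.229 -0.468]
 [ 0.491 -0.049 -0.87 ]] stn [-37.6 -29.3]
```

Call:
servo_tool --moves '[{"jaw":0.0,"dx":0.0004,"dy":-0.0018,"dz":0.0,"roll":0.0},{"jaw":0.0,"dx":0.0004,"dy":-0.0018,"dz":0.0,"roll":0.0},{"jaw":0.0,"dx":0.0004,"dy":-0.0018,"dz":0.0,"roll":0.0},{"jaw":0.0,"dx":0.0004,"dy":-0.0018,"dz":0.0,"roll":0.0},{"jaw":0.0,"dx":0.0004,"dy":-0.0018,"dz":0.0,"roll":0.0},{"jaw":0.0,"dx":0.0004,"dy":-0.0018,"dz":0.0,"roll":0.0},{"jaw":0.0,"dx":0.0004,"dy":-0.0018,"dz":0.0,"roll":0.0},{"jaw":0.0,"dx":0.0004,"dy":-0.0018,"dz":0.0,"roll":0.0},{"jaw":0.0,"dx":0.0,"dy":0.0,"dz":0.0,"roll":0.0},{"jaw":0.0,"dx":0.0,"dy":0.0,"dz":0.0,"roll":0.0}]'

```text
t: 21.75
eef_pos: [0.4912, 0.0202, 0.0451]
ee_rot: [-3.085, -0.513, -1.367]
force: [-0.2, 0.6, -0.1]
width: 0.0004
gripper_force: 0.0
```

```bash
python3 st.py
```

```text
q [ 0.716  0.308 -0.947  0.789 -0.696 -1.207] tcp [0.4912 0.0202 0.0451] t 21.75 F [-0.2  0.6 -0.1]
tilt deg 29.6 lean az -71.7 tool z
 [[ 0.177 -0.972  0.155]
 [-0.853 -0.23  -0.469]
 [ 0.491 -0.049 -0.87 ]] stn [-23.3 -29.5]
```

Call:
servo_tool --moves '[{"jaw":0.0,"dx":0.0002,"dy":-0.0008,"dz":0.0,"roll":0.0},{"jaw":0.0,"dx":0.0002,"dy":-0.0008,"dz":0.0,"roll":0.0},{"jaw":0.0,"dx":0.0002,"dy":-0.0008,"dz":0.0,"roll":0.0},{"jaw":0.0,"dx":0.0002,"dy":-0.0008,"dz":0.0,"roll":0.0},{"jaw":0.0,"dx":0.0,"dy":0.0,"dz":0.0,"roll":0.0},{"jaw":0.0,"dx":0.0,"dy":0.0,"dz":0.0,"roll":0.0},{"jaw":0.0,"dx":0.0,"dy":0.0,"dz":0.0,"roll":0.0},{"jaw":0.0,"dx":0.0,"dy":0.0,"dz":0.0,"roll":0.0},{"jaw":0.0,"dx":0.0,"dy":0.0,"dz":0.0,"roll":0.0},{"jaw":0.0,"dx":0.0,"dy":0.0,"dz":0.0,"roll":0.0}]'

```text
t: 23.0
eef_pos: [0.492, 0.0171, 0.045]
ee_rot: [-3.085, -0.513, -1.367]
force: [0.2, 0.5, -0.1]
width: 0.0001
gripper_force: 0.0
```

```bash
python3 st.py
```

```text
q [ 0.707  0.307 -0.949  0.797 -0.693 -1.206] tcp [0.492  0.0171 0.045 ] t 23.0 F [ 0.2  0.5 -0.1]
tilt deg 29.6 lean az -71.7 tool z
 [[ 0.177 -0.972  0.155]
 [-0.853 -0.23  -0.468]
 [ 0.491 -0.05  -0.87 ]] stn [-20.2 -29.4]
```

Call:
servo_tool --moves '[{"jaw":0.0,"dx":-0.0022,"dy":0.0097,"dz":0.0,"roll":0.0},{"jaw":0.0,"dx":-0.0045,"dy":0.0195,"dz":0.0,"roll":0.0},{"jaw":0.0,"dx":-0.0045,"dy":0.0195,"dz":0.0,"roll":0.0},{"jaw":0.0,"dx":-0.0045,"dy":0.0195,"dz":0.0,"roll":0.0},{"jaw":0.0,"dx":-0.0045,"dy":0.0195,"dz":0.0,"roll":0.0},{"jaw":0.0,"dx":0.0,"dy":0.0,"dz":0.05,"roll":0.0},{"jaw":0.0,"dx":0.0,"dy":0.0,"dz":0.05,"roll":0.0},{"jaw":0.0,"dx":0.0,"dy":0.03,"dz":0.05,"roll":0.0},{"jaw":0.0,"dx":0.0,"dy":0.04,"dz":0.04,"roll":0.0},{"jaw":0.0,"dx":0.0,"dy":0.0,"dz":0.0,"roll":0.0}]'

```text
t: 24.25
eef_pos: [0.4728, 0.1793, 0.2378]
ee_rot: [-3.079, -0.508, -1.366]
force: [-0.5, -0.1, -1.0]
width: 0.0007
gripper_force: 0.0
```

```bash
python3 tr.py
python3 - <<'E'
from m import *
a=np.load("last_scene.npz")["p"][120:270,150:330,::-1];b=np.load("last_top.npz")["p"][130:250,195:340,::-1]
cv2.imwrite("pics/s3.png",np.hstack([cv2.resize(a,(400,400)),cv2.resize(b,(400,400))]))
O=np.array([.5252,.0041]);A=np.array([[.225,-.974],[.974,.225]])
for n in("scene","top"):
    f=np.load(f"last_{n}.npz");P=cloud(calibration(n),f["d"]);z=P[...,2];S=(P[...,:2]-O)@A.T*1000
    m=(z>.053)&(z<.061)&(S[...,0]<2)&(S[...,0]>-60)&(S[...,1]>-84)&(S[...,1]<66)
    q=S[m]
    if len(q)>5:
        print(n,len(q),[(y,np.percentile(q[abs(q[:,1]-y)<8,0],[0,50,100]).round(1).tolist()) for y in range(-80,70,20) if (abs(q[:,1]-y)<8).sum()>1])
E
```

```text
tcp [-182.44456519  -11.62925658] [0.47278644 0.17930689 0.23775544] [-0.4576624  -0.08509587 -0.96285963] 24.25
scene tray top sx [  4.26883401 123.14306155 124.59608239] 741
scene stop sx [110.68563652 113.23289618 136.40073834] 100
top tray top sx [ -6.26607935 125.78545623 126.54167417] 716
top stop sx [118.48201752 127.85292521 138.65639288] 107
scene 196 [(-80, [-22.4, -11.2, 1.2]), (-60, [-13.8, -10.2, -4.3]), (-40, [-13.7, -9.8, -4.2]), (-20, [-13.7, -9.9, -3.9]), (0, [-14.0, -10.2, -5.0]), (20, [-13.9, -9.8, -4.4]), (40, [-13.9, -9.4, -3.9]), (60, [-13.9, -9.6, -4.2])]
top 138 [(-80, [-19.9, -8.1, -2.1]), (-60, [-11.3, -6.3, -0.9]), (-40, [-11.0, -6.3, -1.3]), (-20, [-10.5, -5.8, -1.1]), (0, [-10.6, -5.9, -1.2]), (20, [-10.9, -5.8, -1.4]), (40, [-11.0, -5.7, -2.2]), (60, [-10.5, -7.2, -1.7])]
```

View pics/s3.png

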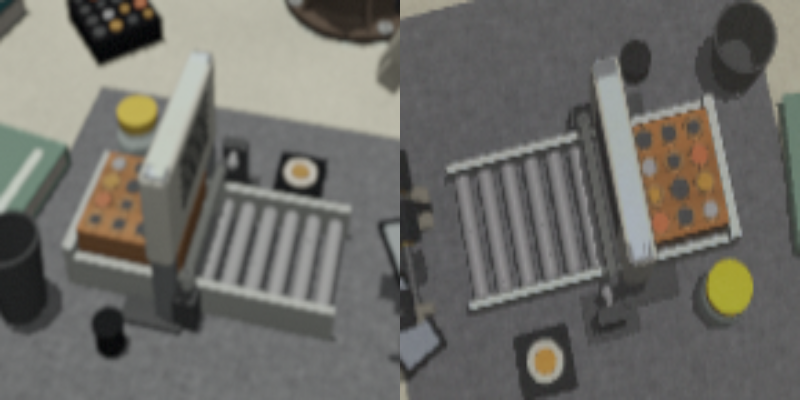

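The pictures show the bar square across the lane (faces at sx ≈ -13 and -3, no slope) and the tray against the stop. The gripper is clear and the neighbouring objects are where they were.

```bash
python3 -c "
from station import *
print(job_done())"
```

```text
the job is handed in; nothing more can be done
None
```

I pushed the tray home against the end stop and latched the keeper bar behind the catch ball, then handed the job in at about 24 s of the 53 s limit. The final pictures showed the bar square across the lane, the tray home and the other things undisturbed; the judge gave no verdict.

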